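Exchange the middle block of a dry-block heater

TASK

In the dry-block heater, a plain blanking block sits in the middle, hemmed in by a tube block on either side. Lift the two tube blocks out by their T-handles and stand them upright on the grey cooling stand, take the blanking block out and lay it flat in the steel tray, and set the spare tube block from the tray into the middle of the well instead. Then put the two tube blocks back, each on the side it came from, all three upright and fully down on the well floor; leave the rack of tubes and the timer where they are.

Things in the scene. Friction and masses are not known exactly. Their poses are not given: they have to be found in the camera images.
- heater: white dry-block heater, 194 x 180 x 85 mm high, fixed, at the left or right of the bench; sloping panel on its -x side. Origin on its underside. The well in its top is 106 (x) x 152 mm (y), centred at (0.020, 0) in its frame; floor 45 mm up, rim 85 mm up, bevelled 4 mm inside. Three blocks stand in it, length along x, side by side at about y = +0.049, 0, -0.049, 5 mm apart
- block_small: aluminium tube block 96 (its x) x 44 (y) x 50 mm high, foot chamfered 4 mm, two rows of five 11 mm holes; 0.25-0.5 kg. Origin: centre of underside. Black T-handle on its middle: crossbar 40 mm long (along x), 12 thick (y), 14 high, its centre 85 mm above the underside, on an 8 mm rod. Starts in one outer place of the well (+y or -y side)
- block_large: tube block with the same outer size, origin and T-handle as block_small, but four large 16 mm holes in one row. Starts in the other outer place of the well
- block_spare: tube block with the same outer size, origin and T-handle as block_small, but two rows of three 13.5 mm holes. Starts in the steel tray, towards the tray's -x end, its length roughly across the tray
- block_blank: plain aluminium blanking block 96 (its x) x 44 (y) x 34 mm high, foot chamfered 4 mm, no handle, a small tapped hole in the top; 0.25-0.5 kg. Origin: centre of underside. Starts in the middle of the well, its top 6 mm below the rim; can be gripped only across its 44 mm width once both neighbours are out (which leaves some 50 mm free on each side)
- stand: grey finned metal cooling stand, a flat plate 200 (x) x 130 (y) mm, its top 30 mm above the bench, fixed; origin at the centre of its underside, on the bench. For blocks taken out for a while. Lies in the middle of the bench, between heater and tray
- tray: shallow steel tray, 216 (x) x 146 (y) mm outside, 16 mm high, walls and floor 3 mm thick, fixed; origin at the centre of its underside. Its +x half is free, for the blanking block. Lies across the bench from the heater
- tube_rack: blue rack with sample tubes, 60 x 204 x 104 mm, at the back left; not to be moved
- timer: small white timer with an orange button, 60 x 64 x 22 mm, in the middle of the bench; not to be moved
Things that resemble listed ones, but are neither listed nor needed, are in the scene too. Leave any turquoise look-alike of the block_spare alone.

How it is judged:
On the way, in this order (a step that is already met when the one before it is completed fails the run):
1. both tube blocks stand released on the cooling stand (x of block_small in the frame of stand between -0.1 and 0.1 m and y of block_small in the frame of stand between -0.065 and 0.065 m and z of block_small in the frame of stand between 0.024 and 0.034 m and angle between each of block_small, block_large's own z axis and vertical below 0.08 rad and linear speed of each of block_small, block_large below 0.03 m/s and contact force between the fingers and block_small below 0.2 N and x of block_large in the frame of stand between -0.1 and 0.1 m and y of block_large in the frame of stand between -0.065 and 0.065 m and z of block_large in the frame of stand between 0.024 and 0.034 m and contact force between the fingers and block_large below 0.2 N), for 0.2 s.
2. the blanking block lies released in the steel tray, both tube blocks still on the cooling stand (all of step 1 and x of block_blank in the frame of tray between -0.105 and 0.105 m and y of block_blank in the frame of tray between -0.07 and 0.07 m and z of block_blank in the frame of tray between 0 and 0.007 m and angle between block_blank's own z axis and vertical below 0.08 rad and linear speed of block_blank below 0.03 m/s and contact force between the fingers and block_blank below 0.2 N), for 0.2 s.
3. the spare block is seated in the middle of the well (z of block_spare in the frame of heater between 0.038 and 0.049 m and x of block_spare in the frame of heater between 0.01 and 0.03 m and angle between block_spare's own z axis and vertical below 0.08 rad and angle between the x axis of block_spare and the x axis of heater, either way round below 0.15 rad and linear speed of block_spare below 0.03 m/s and contact force between the fingers and block_spare below 0.2 N and y of block_spare in the frame of heater between -0.0125 and 0.0125 m), for 0.2 s.
At the end, for the whole second after the job is handed in: spare block in the middle of the well (12.5 mm along the row), block_small and block_large within 20 mm of where each started; all three square (0.15 rad), upright and down on the well floor (4 mm); the blanking block flat on the tray floor; all released and at rest (all of step 3 and x of block_blank in the frame of tray between -0.105 and 0.105 m and y of block_blank in the frame of tray between -0.07 and 0.07 m and z of block_blank in the frame of tray between 0 and 0.007 m and angle between each of block_blank, block_small, block_large's own z axis and vertical below 0.08 rad and linear speed of each of block_blank, block_small, block_large below 0.03 m/s and contact force between the fingers and block_blank below 0.2 N and z of block_small in the frame of heater between 0.038 and 0.049 m and x of block_small in the frame of heater between 0.01 and 0.03 m and angle between the x axis of each of block_small, block_large and the x axis of heater, either way round below 0.15 rad and contact force between the fingers and block_small below 0.2 N and distance of each of block_small, block_large from where it was at the start of the episode below 0.02 m and z of block_large in the frame of heater between 0.038 and 0.049 m and x of block_large in the frame of heater between 0.01 and 0.03 m and contact force between the fingers and block_large below 0.2 N); the robot touches nothing.
It fails at once if the tube rack was shifted or knocked over (distance of tube_rack from where it was at the start of the episode above 0.03 m or angle between tube_rack's own z axis and vertical above 0.3 rad).
It fails at once if the timer was shifted (distance of timer from where it was at the start of the episode above 0.03 m).
It also fails if it takes over 138 s, if anything falls off the work surface, if the arm or the gripper's body presses on something with over 40 N, if the wrist force passes 120 N, or if a joint passes its speed limit or range.

ROBOT

A 6-joint arm with a two-finger parallel gripper is mounted at the origin on the work surface; the furniture and walls round the work are solid. World frame = base frame: x ahead of the robot, y to its left, z up, the work surface at z = 0. Lengths are in m, angles in rad, forces in N, time in s.
With the tool pointing down it reaches from about 0.325 to 0.875 m from the base axis. Payload 4.4 kg.
Tool frame: the origin (TCP) lies at the very end of the fingers, on their centre line; the grasp point (between the pads) lies ctrl.hold_point_z behind it (ctrl.hold_point_z is the distance from the TCP to the grasp point, in m); z points along the fingers, y is the line along which they close (so a half turn about z gives the same grasp; the last joint's range is limited). The gripper opens to 85 mm and grips with 20 to 120 N. Pads are 22 mm wide; open, the fingers measure 114 mm over their backs; the gripper's body (76 mm by 85 mm) begins 54 mm behind the grasp point. The pads swing forward as they close: fully open they stand 13 mm farther back than shut.
Start: joints at [-1.268, 0.207, 1.542, -0, 1.393, -0.15], TCP at [0.252, -0.517, 0.231] pointing down, gripper open.
Joint ranges: [-2.73, 2.73], [-0.86, 2.22], [0.23, 2.46], [-1.11, 4.25], [0.08, 2.63], [-2.82, 2.82]. Speed limits (rad/s): [2.79, 2.79, 3.14, 3.14, 3.14, 3.14].

INTERFACE

Orientations are given as a rotation vector (axis times angle).
In Python, from workcell import ctrl, optics gives the robot as it stands.
- The arm moves only by the shell command python3 -m handwheel 'ROWS' [OPENING] [FORCE]. ROWS is a JSON object of lists of equal length, an entry for each row: "offset": the shift along the world's x, y, z in mm, a list of three; "turn": the turn about the world's z in rad. A call has exactly 5 rows; each row shifts and turns the commanded pose from where the row before left it; what a row does not reach is not made up. A row lasts 1/12 s, in which the tool goes at most 41.7 mm and 7.16 degrees, less where a joint would pass 70% of its speed; a pose out of reach is approached as far as the arm can. A call is refused whole if a number of a shift passes 41.7 or a number of a turn 0.125, either way. A call with a gripper value outside its range is refused whole. OPENING is the opening, from 0 (shut) to 1 (fully open), set as the call begins (- or left out, the last holds). The fingers move at their own pace and stop on an object; FORCE is the grip in N (left out, the last holds). Time passes only in rows, so rows that do not move let the fingers close, or fill a call up. It gives the time, the measured TCP pose, the force, the opening and the grip force at its end, in the units of the state.
- ctrl.get_obs(): the state, without advancing time (a new reading comes with each control period).
- optics.camera(name): name is "scene" or "side" or "wrist"; returns the picture (480x640x3 uint8, red, green, blue); there is no depth.
- optics.camera_params(name): a dict with "K" (3x3 intrinsics, pixels), "position" and "orientation" of the camera in the world; the wrist camera has in their place "hand_eye" (4x4, takes a point from camera to tool coordinates, whose origin is the TCP and whose axes are the flange's). Camera axes: x right, y down, z forward; pixel columns grow to the right and rows downward; lengths in m; the calibration is good to about 2 mm. A picture is of the moment at which its call begins: read the wrist's pose just before it. camera_params takes no time and is no camera call.
- ctrl.sign_off(): hands the job in; it is judged then, once.
The state is a dict: "t": time; "joint_positions": joint angles; "dq": joint speeds; "joint_efforts": joint torques, N m; "eef_pos": TCP position; "eef_rot": TCP orientation; "contact_force": force on the tool from outside, world axes, zero at the start; "ft_torque": the same for the moment, N m; "gripper_width": finger opening in m; "grasp_force": force on a finger pad.
Only numpy, scipy, OpenCV 4.12 (cv2) and the standard library are available. Lean on these libraries where they do the work, as an engineer would, in place of code of your own. Each camera call takes 0.05 s, during which the arm holds its last target. There are 200 camera calls.

## Working session

There is one attempt and no reset: what is moved stays moved. The work goes in short steps, Python scripts to look and compute and a shell command to move; the robot and the scene stay as the last step left them, time stands still between calls to the robot, and variables do not carry over. Pictures are saved under pics/ and viewed, at most 14 in all, crops included, and the job is handed in when it is done.

```bash
mkdir -p pics; ls; python3 - <<'E'
from workcell import ctrl, optics
import cv2,numpy as np
o=ctrl.get_obs()
print({k:np.round(v,3) for k,v in o.items()}, ctrl.hold_point_z)
for n in("scene","side","wrist"):
    cv2.imwrite(f"pics/{n}0.png",optics.camera(n)[:,:,::-1]); print(n,optics.camera_params(n))
E
```

```text
pics
{'t': np.float64(0.0), 'joint_positions': array([-1.268,  0.207,  1.543,  0.   ,  1.393, -0.15 ]), 'dq': array([-0.   ,  0.   ,  0.002,  0.001, -0.001,  0.002]), 'joint_efforts': array([ 2.0000e-03, -3.8303e+01, -2.9160e+01, -0.0000e+00,  1.0000e-02,
        0.0000e+00]), 'eef_pos': array([ 0.251, -0.516,  0.23 ]), 'eef_rot': array([-3.059, -0.705,  0.   ]), 'contact_force': array([ 0.131,  0.51 , -0.333]), 'ft_torque': array([ 0.013, -0.006, -0.027]), 'grasp_force': np.float64(0.0), 'gripper_width': np.float64(0.085)} 0.0187
scene {'K': array([[584.05365993,   0.        , 326.18183726],
       [  0.        , 584.05365993, 242.88844792],
       [  0.        ,   0.        ,   1.        ]]), 'position': array([-0.64351322,  0.5028679 ,  0.91581155]), 'orientation': array([-1.14992784,  2.07520366, -1.14881635])}
side {'K': array([[485.29059147,   0.        , 320.18219875],
       [  0.        , 485.29059147, 248.7138808 ],
       [  0.        ,   0.        ,   1.        ]]), 'position': array([ 0.23583523, -1.48723289,  0.68287647]), 'orientation': array([-1.99435984,  0.26994414, -0.15661618])}
wrist {'K': array([[335.29521895,   0.        , 318.19564115],
       [  0.        , 335.29521895, 241.68206726],
       [  0.        ,   0.        ,   1.        ]]), 'hand_eye': array([[-3.59883421e-04, -9.48109784e-01, -3.17942933e-01,
         8.13849230e-02],
       [ 9.99999929e-01, -3.77989646e-04, -4.74208888e-06,
         1.17752204e-03],
       [-1.15683116e-04, -3.17942912e-01,  9.48109852e-01,
        -1.42282310e-01],
       [ 0.00000000e+00,  0.00000000e+00,  0.00000000e+00,
         1.00000000e+00]])}
```

View pics/scene0.png

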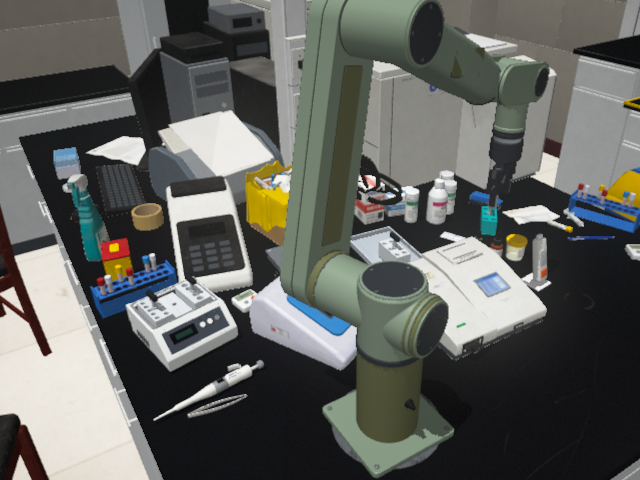

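View pics/side0.png

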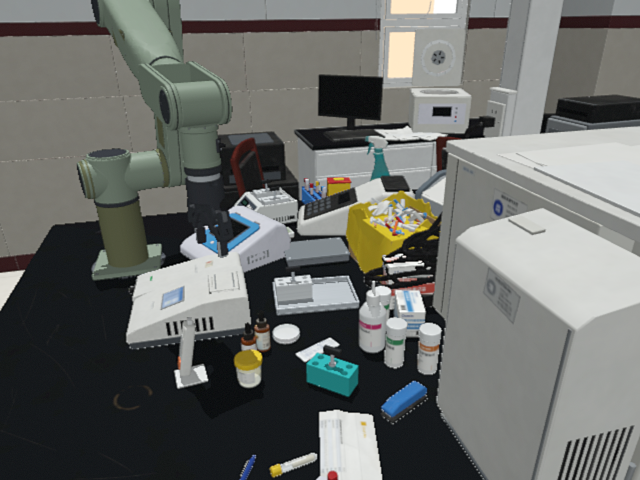

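The scene view shows the heater at (183,320), with the timer at (243,300) and the rack at (135,290). In the side view the stand is at (317,250), and the tray at (317,293) holds a grey block with a handle at (293,288). The turquoise look-alike is at (332,370), outside the tray, so the grey block in the tray is the spare. I'll check that in a wrist crop.

```bash
cat > h.py <<'E'
from workcell import ctrl, optics
import cv2,numpy as np
from scipy.spatial.transform import Rotation as R
def pose(n,o=None):
    p=optics.camera_params(n)
    if n!='wrist': return p['K'],np.array(p['position']),R.from_rotvec(p['orientation']).as_matrix()
    o=o or ctrl.get_obs(); T=np.eye(4); T[:3,:3]=R.from_rotvec(o['eef_rot']).as_matrix(); T[:3,3]=o['eef_pos']
    M=T@p['hand_eye']; return p['K'],M[:3,3],M[:3,:3]
def cast(P,uv,z):
    K,c,A=P; d=A@np.linalg.inv(K)@np.array([uv[0],uv[1],1.]); return c+d*(z-c[2])/d[2]
def proj(P,X):
    K,c,A=P; q=K@A.T@(np.array(X)-c); return q[:2]/q[2]
def snap(n,f):
    P=pose(n); im=optics.camera(n)[:,:,::-1].copy(); cv2.imwrite('pics/'+f,im); np.savez('pics/'+f+'.npz',K=P[0],c=P[1],A=P[2]); return im,P
def load(f):
    d=np.load('pics/'+f+'.npz'); return cv2.imread('pics/'+f),(d['K'],d['c'],d['A'])
E
python3 - <<'E'
from h import *
s=pose('side'); c=pose('scene')
print('tray corners',[np.round(cast(s,u,.016),3) for u in((274,278),(355,277),(360,307),(276,310))])
print('stand',[np.round(cast(s,u,.03),3) for u in((288,241),(347,237),(350,261),(290,264))])
print('heater top',[np.round(cast(c,u,.085),3) for u in((128,303),(188,280),(237,310))])
print('spare handle',cast(s,(293,277),.09), 'timer',cast(c,(243,298),.02))
o=ctrl.get_obs();print(R.from_rotvec(o['eef_rot']).as_matrix().round(2))
E
```

```text
tray corners [array([ 0.419, -0.265,  0.016]), array([ 0.644, -0.324,  0.016]), array([ 0.605, -0.481,  0.016]), array([ 0.394, -0.436,  0.016])]
stand [array([ 0.504, -0.053,  0.03 ]), array([ 0.7  , -0.076,  0.03 ]), array([ 0.654, -0.249,  0.03 ]), array([ 0.476, -0.218,  0.03 ])]
heater top [array([0.563, 0.347, 0.085]), array([0.576, 0.193, 0.085]), array([0.396, 0.139, 0.085])]
spare handle [ 0.44649378 -0.4093018   0.09      ] timer [0.51505966 0.07721904 0.02      ]
[[ 0.9   0.44 -0.  ]
 [ 0.44 -0.9   0.  ]
 [ 0.   -0.   -1.  ]]
```

```bash
python3 -m handwheel '{"offset":[[30,25,25],[38,25,25],[38,25,25],[38,25,25],[20,20,10]],"turn":[0,0,0,0,0]}' 1 40
python3 -m handwheel '{"offset":[[0,0,0],[0,0,0],[0,0,0],[0,0,0],[0,0,0]],"turn":[0,0,0,0,0]}'
python3 -c "
from h import *
snap('wrist','w1.png')"
```

```text
t: 0.57
eef_pos: [0.3927, -0.4138, 0.3267]
eef_rot: [3.058, 0.706, 0.004]
contact_force: [-0.0, -0.6, 0.3]
gripper_width: 0.0854
grasp_force: 0.0
t: 0.98
eef_pos: [0.3888, -0.4148, 0.3226]
eef_rot: [-3.06, -0.702, 0.002]
contact_force: [0.3, 0.4, -0.0]
gripper_width: 0.0854
grasp_force: 0.0
```

View pics/w1.png

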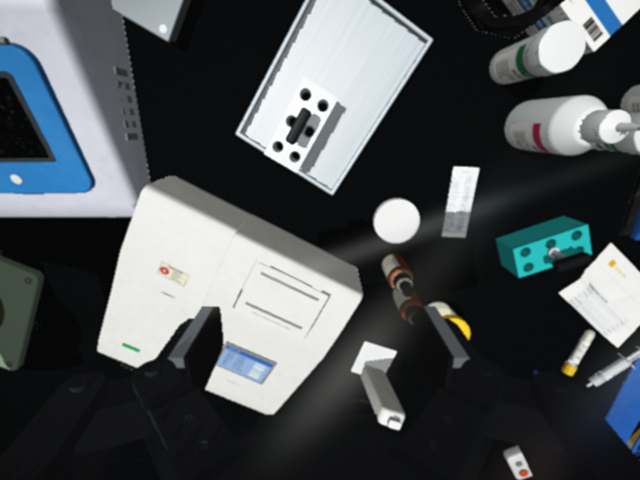

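The tray is at about (335,95). The spare's handle is at (299,124), with holes at (306,94), (322,105), (293,119), (278,145) and (294,155). That is two rows of three on a plain grey block, so it matches the description. The turquoise decoy is at (543,246), outside the tray. Next I'll look at the stand and the heater.

```bash
python3 -m handwheel '{"offset":[[6,32,6],[6,32,6],[6,32,6],[6,32,6],[6,32,6]],"turn":[-0.045,-0.045,-0.045,-0.045,-0.045]}' 
python3 -m handwheel '{"offset":[[6,32,6],[6,32,6],[6,32,6],[6,32,6],[6,32,6]],"turn":[-0.045,-0.045,-0.045,-0.045,-0.045]}' 
python3 -m handwheel '{"offset":[[0,0,0],[0,0,0],[0,0,0],[0,0,0],[0,0,0]],"turn":[0,0,0,0,0]}'
python3 -c "
from h import *
snap('wrist','w2.png')"
python3 -m handwheel '{"offset":[[0,38,0],[0,38,0],[0,38,0],[0,38,0],[0,38,0]],"turn":[0,0,0,0,0]}' 
python3 -m handwheel '{"offset":[[0,38,0],[0,38,0],[0,38,0],[0,0,0],[0,0,0]],"turn":[0,0,0,0,0]}'
python3 -m handwheel '{"offset":[[0,0,0],[0,0,0],[0,0,0],[0,0,0],[0,0,0]],"turn":[0,0,0,0,0]}'
python3 -c "
from h import *
snap('wrist','w3.png')"
```

```text
t: 1.45
eef_pos: [0.4194, -0.2537, 0.3537]
eef_rot: [-3.121, -0.35, 0.001]
contact_force: [0.4, 0.6, 0.4]
gripper_width: 0.0856
grasp_force: 0.0
t: 1.87
eef_pos: [0.4497, -0.0936, 0.384]
eef_rot: [-3.142, 0.002, 0.0]
contact_force: [0.7, -0.0, 0.5]
gripper_width: 0.0855
grasp_force: 0.0
t: 2.28
eef_pos: [0.4496, -0.0957, 0.3833]
eef_rot: [-3.141, -0.001, 0.002]
contact_force: [0.5, -0.4, 0.6]
gripper_width: 0.085
grasp_force: 0.0
t: 2.75
eef_pos: [0.4499, 0.0963, 0.3838]
eef_rot: [3.142, 0.001, 0.0]
contact_force: [0.9, -0.2, 0.5]
gripper_width: 0.0856
grasp_force: 0.0
t: 3.17
eef_pos: [0.4499, 0.2106, 0.3834]
eef_rot: [3.141, 0.009, -0.002]
contact_force: [0.1, -0.4, 0.1]
gripper_width: 0.0854
grasp_force: 0.0
t: 3.58
eef_pos: [0.4503, 0.2086, 0.3841]
eef_rot: [-3.142, -0.001, -0.0]
contact_force: [0.0, 0.3, -0.2]
gripper_width: 0.0856
grasp_force: 0.0
```

View pics/w2.png

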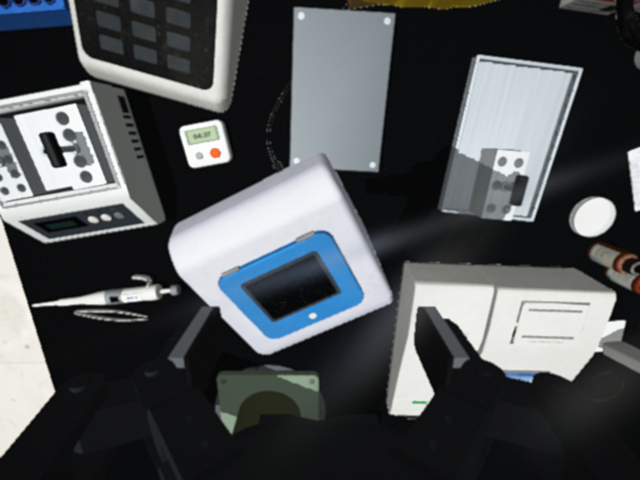

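View pics/w3.png

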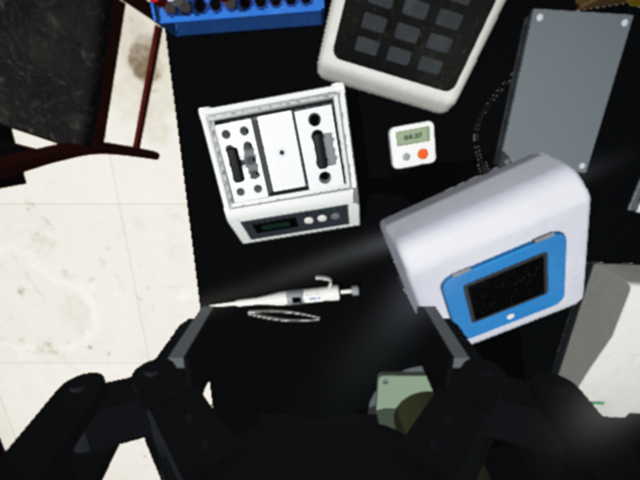

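In w3 the heater is at (280,165). block_small is on the left (+y) with its handle at (235,160), the blanking block is at (281,150), and block_large is on the right (−y) with its handle at (320,150). The stand corners in w2 are (292,8), (395,10), (380,171) and (291,160). I'll enlarge the heater.

```bash
python3 -c "
from h import *
im,P=load('w3.png'); cv2.imwrite('pics/c3.png',cv2.resize(im[75:250,190:370],None,fx=3.3,fy=3.3,interpolation=cv2.INTER_CUBIC))"
```

```text
(no output)
```

View pics/c3.png

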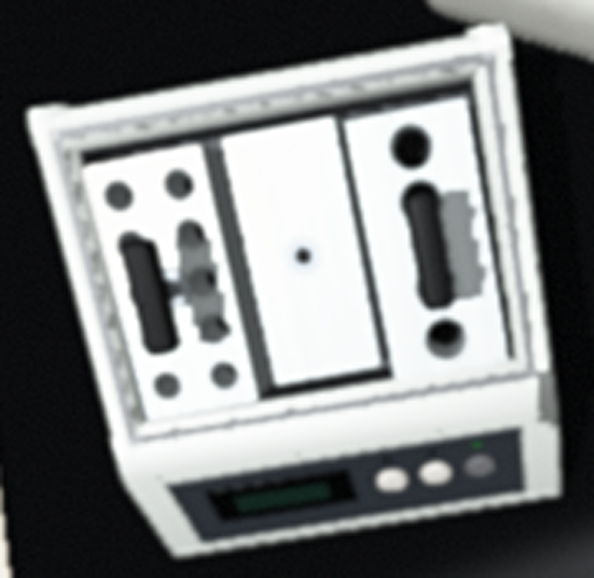

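```bash
python3 - <<'E'
from h import *
im,P=load('w3.png'); f=lambda u,z:cast(P,(190+(u[0]+.5)/3.3-.5,75+(u[1]+.5)/3.3-.5),z)
ang=lambda a,b:np.degrees(np.arctan2(*(b-a)[1::-1]))
b=[f(u,.079) for u in((218,137),(338,116),(388,372),(272,388))]; print('blank',np.round(b,4),'c',np.mean(b,0).round(4),'hole',f((303,256),.079).round(4))
print('len',[np.linalg.norm(b[i]-b[i-1]).round(4) for i in range(4)],'yaw',ang(b[3],b[0]),ang(b[2],b[1]))
r=[f(u,.085) for u in((28,112),(510,28),(545,375),(118,440))]; print('rim',np.round(r,4),[np.linalg.norm(r[i]-r[i-1]).round(4) for i in range(4)],ang(r[3],r[0]),ang(r[2],r[1]))
for n,a,c in(('small',(130,240),(163,345)),('large',(421,190),(436,300))):
    A,C=f(a,.137),f(c,.137); print(n,((A+C)/2).round(4),np.linalg.norm(A-C).round(4),ang(C,A))
im,P=load('w2.png')
s=[cast(P,u,.03) for u in((293,9),(395,11),(380,171),(291,160))];print('stand',np.round(s,3),np.mean(s,0),ang(s[3],s[0]),ang(s[2],s[1]),[np.linalg.norm(s[i]-s[i-1]).round(3) for i in range(4)])
t=[cast(P,u,.016) for u in((477,56),(582,68),(530,222),(440,212))];print('tray',np.round(t,3),np.mean(t,0),ang(t[3],t[0]),ang(t[2],t[1]),[np.linalg.norm(t[i]-t[i-1]).round(3) for i in range(4)])
print('timer',cast(P,(205,143),.02))
im,P=load('w1.png');print('spare handle w1',cast(P,(299,124),.095),ang(cast(P,(290,140),.095),cast(P,(308,108),.095)))
E
```

```text
blank [[0.5478 0.2855 0.079 ]
 [0.5552 0.2398 0.079 ]
 [0.4588 0.2219 0.079 ]
 [0.4522 0.2691 0.079 ]] c [0.5035 0.2541 0.079 ] hole [0.5042 0.2548 0.079 ]
len [np.float64(0.097), np.float64(0.0462), np.float64(0.0981), np.float64(0.0476)] yaw 9.69593171224458 10.499528186004456
rim [[0.5563 0.3545 0.085 ]
 [0.5847 0.1762 0.085 ]
 [0.4586 0.1591 0.085 ]
 [0.432  0.3319 0.085 ]] [np.float64(0.1263), np.float64(0.1805), np.float64(0.1273), np.float64(0.1749)] 10.287966717922869 7.738553287426355
small [0.4954 0.3028 0.137 ] 0.0364 13.610153975142737
large [0.5112 0.2058 0.137 ] 0.0364 8.137778955632765
stand [[ 0.675 -0.065  0.03 ]
 [ 0.673 -0.194  0.03 ]
 [ 0.474 -0.187  0.03 ]
 [ 0.489 -0.058  0.03 ]] [ 0.57775687 -0.12593915  0.03      ] -2.2536352455856323 -2.0754389239914097 [np.float64(0.186), np.float64(0.129), np.float64(0.2), np.float64(0.13)]
tray [[ 0.625 -0.312  0.016]
 [ 0.61  -0.457  0.016]
 [ 0.393 -0.43   0.016]
 [ 0.409 -0.287  0.016]] [ 0.5093459  -0.37126714  0.016     ] -6.58702386007029 -7.107720573746528 [np.float64(0.217), np.float64(0.146), np.float64(0.219), np.float64(0.144)]
timer [0.51225606 0.06692601 0.02      ]
spare handle w1 [ 0.45819385 -0.3597976   0.095     ] -5.752592747204399
```

Three checks agree with the sizes given. The blanking block measures 97 x 46 mm. The handles sit 49 mm either side of it. The stand and tray match their listed sizes. Heater yaw is about 0.175 rad. Next I'll go over block_large and down.

```bash
python3 -m handwheel '{"offset":[[13,0,-35],[13,0,-35],[12,0,-35],[12,-1,-35],[12,-1,-34]],"turn":[0.035,0.035,0.035,0.035,0.035]}' 0.4 60
python3 -m handwheel '{"offset":[[0,0,0],[0,0,0],[0,0,0],[0,0,0],[0,0,0]],"turn":[0,0,0,0,0]}'
python3 -c "
from h import *
snap('wrist','w4.png')"
```

```text
t: 4.05
eef_pos: [0.5124, 0.2072, 0.2085]
eef_rot: [-3.129, -0.281, -0.001]
contact_force: [-0.7, -1.0, 0.2]
gripper_width: 0.0343
grasp_force: 0.0
t: 4.47
eef_pos: [0.5134, 0.2081, 0.2131]
eef_rot: [-3.128, -0.279, -0.009]
contact_force: [0.0, 0.6, 0.1]
gripper_width: 0.0343
grasp_force: 0.0
```

View pics/w4.png

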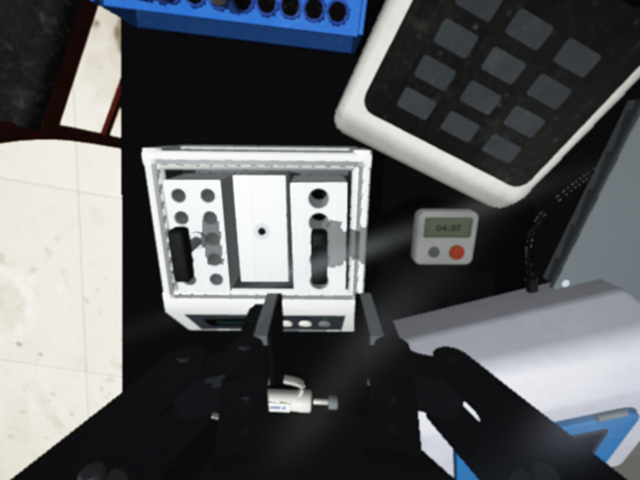

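The handle is at (319,257), midway between the fingers, and the heater edges line up with the picture. I'll check both handles numerically, then descend.

```bash
python3 -c "
from h import *
im,P=load('w4.png')
for n,a,b in(('L',(319,232),(319,282)),('S',(179,228),(183,280))):
    A,B=cast(P,a,.137),cast(P,b,.137);print(n,A,B,(A+B)/2,np.linalg.norm(A-B))
print('hole',cast(P,(262,231),.079))
"
python3 -m handwheel '{"offset":[[0,0,-24],[0,0,-24],[0,0,-24],[0,0,-18],[0,0,-12]],"turn":[0,0,0,0,0]}'
python3 -m handwheel '{"offset":[[0,0,0],[0,0,0],[0,0,0],[0,0,0],[0,0,0]],"turn":[0,0,0,0,0]}'
```

```text
L [0.52925874 0.20919736 0.137     ] [0.4925446  0.20258489 0.137     ] [0.51090167 0.20589113 0.137     ] 0.03730486045141949
S [0.5152838  0.30313149 0.137     ] [0.47694009 0.29844026 0.137     ] [0.49611195 0.30078588 0.137     ] 0.03862962616668174
hole [0.50452663 0.25443581 0.079     ]
t: 4.93
eef_pos: [0.5113, 0.2076, 0.1071]
eef_rot: [3.129, 0.279, -0.001]
contact_force: [0.0, 0.2, 0.6]
gripper_width: 0.034
grasp_force: 0.0
t: 5.35
eef_pos: [0.5133, 0.2079, 0.1096]
eef_rot: [-3.129, -0.279, -0.005]
contact_force: [0.3, -0.1, -0.2]
gripper_width: 0.0342
grasp_force: 0.0
```

```bash
python3 -m handwheel '{"offset":[[0,0,0],[0,0,0],[0,0,0],[0,0,0],[0,0,0]],"turn":[0,0,0,0,0]}' 0 60
python3 -m handwheel '{"offset":[[0,0,0],[0,0,0],[0,0,0],[0,0,0],[0,0,0]],"turn":[0,0,0,0,0]}'
python3 -m handwheel '{"offset":[[0,0,4],[0,0,8],[0,0,15],[0,0,20],[0,0,20]],"turn":[0,0,0,0,0]}'
python3 -m handwheel '{"offset":[[0,0,20],[0,0,25],[0,0,25],[0,0,20],[0,0,0]],"turn":[0,0,0,0,0]}'
```

```text
t: 5.77
eef_pos: [0.5127, 0.2077, 0.1088]
eef_rot: [-3.129, -0.279, -0.003]
contact_force: [-0.6, 0.0, 5.0]
gripper_width: 0.0111
grasp_force: 59.3
t: 6.18
eef_pos: [0.5128, 0.2077, 0.1088]
eef_rot: [-3.129, -0.279, -0.003]
contact_force: [0.3, 0.2, 5.4]
gripper_width: 0.011
grasp_force: 59.4
t: 6.6
eef_pos: [0.5104, 0.2073, 0.1742]
eef_rot: [3.129, 0.279, -0.007]
contact_force: [-0.5, -0.2, -3.5]
gripper_width: 0.011
grasp_force: 58.7
t: 7.02
eef_pos: [0.5142, 0.2082, 0.2698]
eef_rot: [-3.128, -0.279, -0.013]
contact_force: [0.8, 0.0, -2.4]
gripper_width: 0.0111
grasp_force: 58.8
```

Gripped (width 11 mm, 2.4–3.5 N of load). Carrying it to the −y half of the stand.

```bash
python3 -m handwheel '{"offset":[[4,-20,0],[6,-34,0],[6,-38,0],[6,-38,0],[6,-38,0]],"turn":[-0.02,-0.02,-0.02,-0.02,-0.02]}'
python3 -m handwheel '{"offset":[[6,-38,0],[6,-38,0],[6,-38,0],[6,-38,0],[6,-30,0]],"turn":[-0.02,-0.02,-0.02,-0.02,-0.03]}'
python3 -m handwheel '{"offset":[[2,-18,-5],[0,0,-30],[0,0,-35],[0,0,-35],[0,0,-25]],"turn":[0,0,0,0,0]}'
python3 -m handwheel '{"offset":[[0,0,-15],[0,0,-10],[0,0,-5],[0,0,0],[0,0,0]],"turn":[0,0,0,0,0]}'
```

```text
t: 7.43
eef_pos: [0.5385, 0.0384, 0.2625]
eef_rot: [-3.139, -0.122, 0.007]
contact_force: [1.5, 0.4, -3.3]
gripper_width: 0.0111
grasp_force: 58.8
t: 7.85
eef_pos: [0.5686, -0.1449, 0.2622]
eef_rot: [-3.14, 0.055, 0.007]
contact_force: [0.7, -0.4, -3.1]
gripper_width: 0.0107
grasp_force: 58.8
t: 8.27
eef_pos: [0.5684, -0.1591, 0.129]
eef_rot: [-3.138, 0.052, 0.013]
contact_force: [-1.1, -0.8, -3.6]
gripper_width: 0.0113
grasp_force: 58.8
t: 8.68
eef_pos: [0.5725, -0.1605, 0.1054]
eef_rot: [3.141, -0.05, 0.001]
contact_force: [-0.2, -0.9, -3.4]
gripper_width: 0.011
grasp_force: 58.8
```

```bash
python3 -m handwheel '{"offset":[[0,0,-4],[0,0,-3],[0,0,-2],[0,0,-2],[0,0,0]],"turn":[0,0,0,0,0]}'
python3 -m handwheel '{"offset":[[0,0,0],[0,0,0],[0,0,0],[0,0,0],[0,0,0]],"turn":[0,0,0,0,0]}'
```

```text
t: 9.1
eef_pos: [0.5721, -0.1604, 0.0939]
eef_rot: [3.141, -0.051, 0.0]
contact_force: [0.4, 0.4, -4.1]
gripper_width: 0.011
grasp_force: 58.9
t: 9.52
eef_pos: [0.572, -0.1604, 0.094]
eef_rot: [3.141, -0.051, 0.0]
contact_force: [-0.5, -0.3, -3.7]
gripper_width: 0.0107
grasp_force: 58.9
```

```bash
python3 -m handwheel '{"offset":[[0,0,-1],[0,0,-1],[0,0,0],[0,0,0],[0,0,0]],"turn":[0,0,0,0,0]}'
python3 -m handwheel '{"offset":[[0,0,0],[0,0,0],[0,0,0],[0,0,0],[0,0,0]],"turn":[0,0,0,0,0]}' 0.4
python3 -m handwheel '{"offset":[[0,0,5],[0,0,15],[0,0,25],[0,0,30],[0,0,35]],"turn":[0,0,0,0,0]}'
python3 -m handwheel '{"offset":[[0,0,30],[0,25,10],[-5,35,0],[-5,35,0],[-5,35,0]],"turn":[0.03,0.03,0.03,0.03,0.03]}'
python3 -c "
from h import *
im,P=snap('wrist','w5.png')
print(ctrl.get_obs()['eef_pos'])"
```

```text
t: 9.93
eef_pos: [0.5722, -0.1606, 0.0939]
eef_rot: [3.141, -0.05, 0.0]
contact_force: [-3.9, 1.0, 5.7]
gripper_width: 0.0112
grasp_force: 60.3
t: 10.35
eef_pos: [0.5721, -0.1604, 0.0919]
eef_rot: [3.141, -0.051, 0.0]
contact_force: [-0.1, -0.2, -0.7]
gripper_width: 0.0342
grasp_force: 0.0
t: 10.77
eef_pos: [0.5707, -0.1598, 0.2015]
eef_rot: [-3.14, 0.051, 0.006]
contact_force: [0.2, -0.6, -0.1]
gripper_width: 0.0342
grasp_force: 0.0
t: 11.18
eef_pos: [0.557, -0.0294, 0.2429]
eef_rot: [3.136, 0.185, 0.002]
contact_force: [1.1, 0.2, -0.3]
gripper_width: 0.0342
grasp_force: 0.0
[ 0.55548286 -0.02251305  0.24254696]
```

View pics/w5.png

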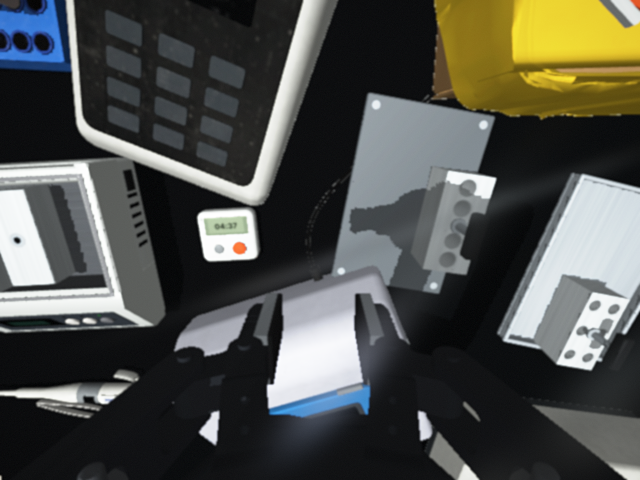

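The block stands upright on the −y side of the stand at (455,220), and the +y half is free. Next is block_small.

```bash
python3 -m handwheel '{"offset":[[-6,33,0],[-7,38,0],[-7,38,0],[-7,38,0],[-7,38,0]],"turn":[0.012,0.012,0.011,0.011,0.011]}'
python3 -m handwheel '{"offset":[[-7,38,0],[-7,38,0],[-7,38,0],[-6,29,0],[0,0,-30]],"turn":[0,0,0,0,0]}'
python3 -m handwheel '{"offset":[[0,0,0],[0,0,0],[0,0,0],[0,0,0],[0,0,0]],"turn":[0,0,0,0,0]}'
```

```text
t: 11.65
eef_pos: [0.5226, 0.1561, 0.2424]
eef_rot: [-3.13, -0.274, -0.001]
contact_force: [0.2, -0.3, -0.0]
gripper_width: 0.0342
grasp_force: 0.0
t: 12.07
eef_pos: [0.4989, 0.3049, 0.219]
eef_rot: [-3.121, -0.283, -0.022]
contact_force: [1.2, 0.4, 0.7]
gripper_width: 0.0345
grasp_force: 0.0
t: 12.48
eef_pos: [0.4972, 0.2969, 0.2134]
eef_rot: [-3.129, -0.271, -0.004]
contact_force: [0.3, -0.1, 0.5]
gripper_width: 0.034
grasp_force: 0.0
```

```bash
python3 -m handwheel '{"offset":[[-1,5,-10],[0,0,-30],[0,0,-28],[0,0,-24],[0,0,-12]],"turn":[0.002,0,0,0,0]}'
python3 -m handwheel '{"offset":[[0,0,0],[0,0,0],[0,0,0],[0,0,0],[0,0,0]],"turn":[0,0,0,0,0]}'
python3 -m handwheel '{"offset":[[0,0,0],[0,0,0],[0,0,0],[0,0,0],[0,0,0]],"turn":[0,0,0,0,0]}' 0 60
python3 -m handwheel '{"offset":[[0,0,0],[0,0,0],[0,0,0],[0,0,0],[0,0,0]],"turn":[0,0,0,0,0]}'
```

```text
t: 12.9
eef_pos: [0.4928, 0.3015, 0.1042]
eef_rot: [3.128, 0.276, -0.009]
contact_force: [-0.9, -0.5, -0.2]
gripper_width: 0.034
grasp_force: 0.0
t: 13.32
eef_pos: [0.4964, 0.3032, 0.11]
eef_rot: [-3.128, -0.277, -0.006]
contact_force: [0.7, 1.0, 0.5]
gripper_width: 0.0341
grasp_force: 0.0
t: 13.73
eef_pos: [0.4957, 0.3032, 0.109]
eef_rot: [-3.128, -0.277, -0.003]
contact_force: [0.0, 1.3, 3.8]
gripper_width: 0.0112
grasp_force: 59.5
t: 14.15
eef_pos: [0.4957, 0.3032, 0.1089]
eef_rot: [-3.128, -0.277, -0.003]
contact_force: [0.3, 1.1, 4.7]
gripper_width: 0.0111
grasp_force: 59.7
```

```bash
python3 -m handwheel '{"offset":[[0,0,4],[0,0,10],[0,0,20],[0,0,25],[0,0,30]],"turn":[0,0,0,0,0]}'
python3 -m handwheel '{"offset":[[0,0,30],[0,0,25],[0,0,11],[4,-20,0],[6,-30,0]],"turn":[0,0,0,0,0]}'
python3 -m handwheel '{"offset":[[7,-38,0],[7,-38,0],[7,-38,0],[7,-38,0],[7,-38,0]],"turn":[-0.02,-0.02,-0.02,-0.02,-0.02]}'
python3 -m handwheel '{"offset":[[7,-38,0],[7,-38,0],[7,-38,0],[7,-26,0],[7,-14,0]],"turn":[-0.02,-0.02,-0.02,-0.03,-0.02]}'
python3 -m handwheel '{"offset":[[0,0,-15],[0,0,-30],[0,0,-30],[0,0,-30],[0,0,-25]],"turn":[0,0,0,0,0]}'
python3 -m handwheel '{"offset":[[0,0,-15],[0,0,-10],[0,0,0],[0,0,0],[0,0,0]],"turn":[0,0,0,0,0]}'
```

```text
t: 14.57
eef_pos: [0.4927, 0.3012, 0.1951]
eef_rot: [3.127, 0.277, -0.011]
contact_force: [0.4, 0.1, -2.5]
gripper_width: 0.0107
grasp_force: 58.8
t: 14.98
eef_pos: [0.5043, 0.2539, 0.2632]
eef_rot: [-3.128, -0.284, -0.0]
contact_force: [1.2, -1.3, -4.1]
gripper_width: 0.0111
grasp_force: 58.9
t: 15.4
eef_pos: [0.5387, 0.0608, 0.2612]
eef_rot: [3.139, 0.119, -0.006]
contact_force: [1.2, 0.5, -3.0]
gripper_width: 0.0112
grasp_force: 58.9
t: 15.82
eef_pos: [0.5739, -0.095, 0.2611]
eef_rot: [3.14, -0.06, -0.006]
contact_force: [0.2, 1.0, -3.6]
gripper_width: 0.011
grasp_force: 58.9
t: 16.23
eef_pos: [0.5731, -0.09, 0.1295]
eef_rot: [-3.139, 0.052, 0.007]
contact_force: [-0.8, -0.2, -4.8]
gripper_width: 0.011
grasp_force: 58.8
t: 16.65
eef_pos: [0.5762, -0.0915, 0.1094]
eef_rot: [3.141, -0.052, 0.004]
contact_force: [0.1, -0.9, -1.6]
gripper_width: 0.0109
grasp_force: 58.8
```

```bash
python3 -m handwheel '{"offset":[[0,0,-6],[0,0,-4],[0,0,-3],[0,0,-2],[0,0,-1]],"turn":[0,0,0,0,0]}'
python3 -m handwheel '{"offset":[[0,0,-1],[0,0,0],[0,0,0],[0,0,0],[0,0,0]],"turn":[0,0,0,0,0]}'
```

```text
t: 17.07
eef_pos: [0.5752, -0.0913, 0.0939]
eef_rot: [-3.141, 0.052, 0.0]
contact_force: [-6.2, 2.6, 12.6]
gripper_width: 0.0109
grasp_force: 61.0
t: 17.48
eef_pos: [0.5753, -0.0913, 0.0939]
eef_rot: [3.141, -0.052, 0.001]
contact_force: [-6.9, 2.9, 11.2]
gripper_width: 0.0109
grasp_force: 61.0
```

```bash
python3 -m handwheel '{"offset":[[0,0,0],[0,0,0],[0,0,0],[0,0,0],[0,0,0]],"turn":[0,0,0,0,0]}' 0.4
python3 -m handwheel '{"offset":[[0,0,5],[0,0,20],[0,0,30],[0,0,40],[0,0,40]],"turn":[0,0,0,0,0]}'
python3 -m handwheel '{"offset":[[0,0,15],[-7,30,0],[-7,38,0],[-8,38,0],[-8,38,0]],"turn":[0.02,0.02,0.02,0.02,0.02]}' 1
python3 -m handwheel '{"offset":[[-8,38,0],[-8,38,0],[-8,38,0],[-8,38,0],[-8,38,0]],"turn":[0.02,0.02,0.02,0.03,0.02]}'
python3 -m handwheel '{"offset":[[-1,12,0],[0,0,0],[0,0,0],[0,0,0],[0,0,0]],"turn":[0,0,0,0,0]}'
python3 -c "
from h import *
im,P=snap('wrist','w6.png')
print(ctrl.get_obs()['eef_pos'],ctrl.get_obs()['eef_rot'])
print('hole expected px',proj(P,(.5045,.2545,.079)),'sides',proj(P,(.5045-.174*.022,.2545+.985*.022,.079)),proj(P,(.5045+.174*.022,.2545-.985*.022,.079)))"
```

```text
t: 17.9
eef_pos: [0.575, -0.0915, 0.0908]
eef_rot: [-3.141, 0.052, 0.0]
contact_force: [0.1, 0.1, 0.6]
gripper_width: 0.034
grasp_force: 0.0
t: 18.32
eef_pos: [0.574, -0.0911, 0.2264]
eef_rot: [-3.14, 0.052, 0.005]
contact_force: [0.4, -1.0, 1.0]
gripper_width: 0.0345
grasp_force: 0.0
t: 18.73
eef_pos: [0.5447, 0.0537, 0.2415]
eef_rot: [-3.14, -0.104, -0.001]
contact_force: [0.9, -0.2, -0.2]
gripper_width: 0.0852
grasp_force: 0.0
t: 19.15
eef_pos: [0.5043, 0.2444, 0.2414]
eef_rot: [-3.129, -0.279, -0.001]
contact_force: [0.2, 0.4, -0.4]
gripper_width: 0.0851
grasp_force: 0.0
t: 19.57
eef_pos: [0.5045, 0.2531, 0.2409]
eef_rot: [3.129, 0.274, -0.0]
contact_force: [-0.4, -0.5, 0.2]
gripper_width: 0.0853
grasp_force: 0.0
[0.50455225 0.25308513 0.24095893] [ 3.12925108e+00  2.73588983e-01 -5.19529536e-05]
hole expected px [315.25369644 220.90918628] sides [291.77753249 220.92813711] [338.72793089 220.890237  ]
```

View pics/w6.png

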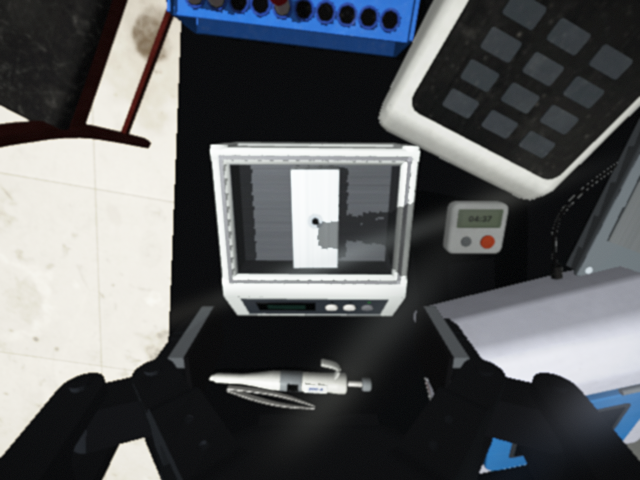

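The blanking block's tapped hole is at (315,221), as predicted, and both neighbours are out. Descending to grip it.

```bash
python3 -m handwheel '{"offset":[[0,1,-35],[0,0,-38],[0,0,-35],[0,0,-30],[0,0,-20]],"turn":[0,0,0,0,0]}'
python3 -m handwheel '{"offset":[[0,0,-15],[0,0,-10],[0,0,-6],[0,0,-3],[0,0,0]],"turn":[0,0,0,0,0]}'
python3 -m handwheel '{"offset":[[0,0,0],[0,0,0],[0,0,0],[0,0,0],[0,0,0]],"turn":[0,0,0,0,0]}' 0 80
python3 -m handwheel '{"offset":[[0,0,0],[0,0,0],[0,0,0],[0,0,0],[0,0,0]],"turn":[0,0,0,0,0]}'
```

```text
t: 20.03
eef_pos: [0.5022, 0.2535, 0.0794]
eef_rot: [3.128, 0.274, -0.008]
contact_force: [-0.6, -0.7, -0.5]
gripper_width: 0.0854
grasp_force: 0.0
t: 20.45
eef_pos: [0.5045, 0.2553, 0.0491]
eef_rot: [-3.129, -0.276, -0.0]
contact_force: [0.3, 0.2, -0.3]
gripper_width: 0.0855
grasp_force: 0.0
t: 20.87
eef_pos: [0.5051, 0.2562, 0.0503]
eef_rot: [-3.128, -0.278, -0.004]
contact_force: [0.2, 0.6, 3.8]
gripper_width: 0.0428
grasp_force: 83.9
t: 21.28
eef_pos: [0.5051, 0.2561, 0.0503]
eef_rot: [-3.129, -0.277, -0.004]
contact_force: [0.4, 0.6, 5.8]
gripper_width: 0.0424
grasp_force: 83.9
```

```bash
python3 -m handwheel '{"offset":[[0,0,4],[0,0,10],[0,0,20],[0,0,25],[0,0,30]],"turn":[0,0,0,0,0]}'
python3 -m handwheel '{"offset":[[0,0,30],[0,0,25],[0,-10,16],[2,-20,0],[3,-30,0]],"turn":[0,0,0,0,0]}'
python3 -m handwheel '{"offset":[[3,-38,0],[3,-38,0],[3,-38,0],[3,-38,0],[3,-38,0]],"turn":[0.09,0.1,0.1,0.1,0.1]}'
python3 -m handwheel '{"offset":[[3,-38,0],[3,-38,0],[3,-38,0],[3,-38,0],[3,-38,0]],"turn":[0.1,0.1,0.1,0.1,0.1]}'
python3 -m handwheel '{"offset":[[4,-38,0],[4,-38,0],[4,-38,0],[4,-38,0],[5,-41,0]],"turn":[0.1,0.1,0.084,0,0]}'
python3 -m handwheel '{"offset":[[0,0,0],[0,0,0],[0,0,0],[0,0,0],[0,0,0]],"turn":[0,0,0,0,0]}'
python3 -c "
from h import *
im,P=snap('wrist','w7.png')"
```

```text
t: 21.7
eef_pos: [0.5014, 0.2547, 0.1364]
eef_rot: [3.128, 0.277, -0.01]
contact_force: [0.5, 0.5, -3.4]
gripper_width: 0.0428
grasp_force: 82.9
t: 22.12
eef_pos: [0.509, 0.1969, 0.2107]
eef_rot: [-3.127, -0.283, -0.004]
contact_force: [0.8, 0.0, -3.9]
gripper_width: 0.0432
grasp_force: 83.0
t: 22.53
eef_pos: [0.5227, 0.004, 0.2084]
eef_rot: [-2.965, -1.036, 0.003]
contact_force: [1.0, -1.0, -3.2]
gripper_width: 0.0425
grasp_force: 82.9
t: 22.95
eef_pos: [0.5378, -0.1858, 0.2084]
eef_rot: [-2.616, -1.736, 0.002]
contact_force: [1.0, 0.7, -3.6]
gripper_width: 0.0425
grasp_force: 82.9
t: 23.37
eef_pos: [0.559, -0.378, 0.208]
eef_rot: [-2.348, -2.082, 0.0]
contact_force: [0.3, 0.9, -3.3]
gripper_width: 0.0427
grasp_force: 82.8
t: 23.78
eef_pos: [0.56, -0.3757, 0.2089]
eef_rot: [-2.348, -2.086, -0.0]
contact_force: [-0.7, -0.2, -4.2]
gripper_width: 0.0427
grasp_force: 82.9
```

View pics/w7.png

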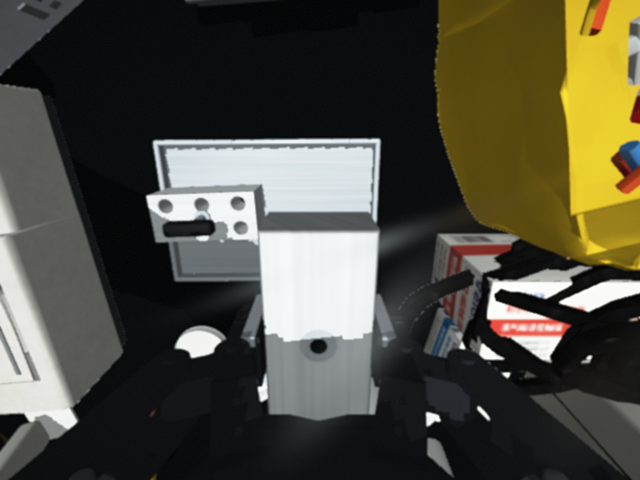

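The spare in the tray is clearly seen: two rows of three holes at (166,205), (201,204), (237,203) and below, handle at (189,228). Its length runs along the tray. The tray's right half is free for the blank. Measuring both in this view.

```bash
python3 - <<'E'
from h import *
im,P=load('w7.png')
ang=lambda a,b:np.arctan2(*(b-a)[1::-1])
t=[cast(P,u,.016) for u in((153,141),(381,139),(175,281))];print('tray',np.round(t,4),[np.linalg.norm(t[0]-t[i]) for i in(1,2)],'c',(t[1]+t[2])/2,'yaw',ang(t[0],t[1]))
a,b=cast(P,(165,228),.095),cast(P,(213,228),.095);print('handle',a,b,(a+b)/2,np.linalg.norm(a-b),ang(a,b))
c=[cast(P,u,.053) for u in((149,196),(262,191),(258,241),(155,243))];print('top',np.round(c,4),np.mean(c,0),ang(c[0],c[1]),ang(c[3],c[2]),[np.linalg.norm(c[i]-c[i-1]).round(3) for i in range(4)])
h=[cast(P,u,.053) for u in((166,205),(237,203))];print('holes',h,ang(*h))
E
```

```text
tray [[ 0.4112 -0.2874  0.016 ]
 [ 0.6283 -0.3115  0.016 ]
 [ 0.3949 -0.4338  0.016 ]] [np.float64(0.2184177644446557), np.float64(0.14728865894311138)] c [ 0.51158246 -0.37264797  0.016     ] yaw -0.11030211249025676
handle [ 0.43994772 -0.35517581  0.095     ] [ 0.47787382 -0.35968872  0.095     ] [ 0.45891077 -0.35743227  0.095     ] 0.03819365489806361 -0.1184354762058629
top [[ 0.4122 -0.334   0.053 ]
 [ 0.5137 -0.3416  0.053 ]
 [ 0.5019 -0.3876  0.053 ]
 [ 0.4055 -0.3781  0.053 ]] [ 0.4583235  -0.36032277  0.053     ] -0.07427955671796592 -0.09796319505831613 [np.float64(0.045), np.float64(0.102), np.float64(0.047), np.float64(0.097)]
holes [array([ 0.42521693, -0.34386258,  0.053     ]), array([ 0.48941642, -0.34965567,  0.053     ])] -0.08999207440646038
```

```bash
python3 -m handwheel '{"offset":[[4,-2,-25],[0,0,-38],[0,0,-38],[0,0,-35],[0,0,-25]],"turn":[0,0,0,0,0]}'
python3 -m handwheel '{"offset":[[0,0,-16],[0,0,-10],[0,0,-5],[0,0,-2],[0,0,-2]],"turn":[0,0,0,0,0]}'
python3 -m handwheel '{"offset":[[0,0,-2],[0,0,-1],[0,0,0],[0,0,0],[0,0,0]],"turn":[0,0,0,0,0]}'
```

```text
t: 24.25
eef_pos: [0.5626, -0.3767, 0.0445]
eef_rot: [-2.345, -2.083, 0.001]
contact_force: [-1.1, 0.4, -3.8]
gripper_width: 0.0427
grasp_force: 83.0
t: 24.67
eef_pos: [0.5652, -0.38, 0.0145]
eef_rot: [2.348, 2.083, 0.001]
contact_force: [0.0, -0.3, -2.4]
gripper_width: 0.0427
grasp_force: 83.0
t: 25.08
eef_pos: [0.5642, -0.3797, 0.0105]
eef_rot: [2.35, 2.084, 0.0]
contact_force: [-0.2, -0.0, -3.9]
gripper_width: 0.0428
grasp_force: 83.0
```

```bash
python3 -m handwheel '{"offset":[[0,0,-1],[0,0,-1],[0,0,-0.5],[0,0,0],[0,0,0]],"turn":[0,0,0,0,0]}'
python3 -m handwheel '{"offset":[[0,0,0],[0,0,0],[0,0,0],[0,0,0],[0,0,0]],"turn":[0,0,0,0,0]}'
```

```text
t: 25.5
eef_pos: [0.5642, -0.3797, 0.0083]
eef_rot: [2.35, 2.084, 0.0]
contact_force: [-1.9, 2.2, 3.3]
gripper_width: 0.0424
grasp_force: 83.6
t: 25.92
eef_pos: [0.5643, -0.3796, 0.0083]
eef_rot: [2.35, 2.084, -0.0]
contact_force: [-2.4, 0.1, 5.1]
gripper_width: 0.0426
grasp_force: 83.8
```

```bash
python3 -m handwheel '{"offset":[[0,0,0],[0,0,0],[0,0,0],[0,0,0],[0,0,0]],"turn":[0,0,0,0,0]}' 0.66 60
python3 -m handwheel '{"offset":[[0,0,5],[0,0,25],[0,0,38],[0,0,38],[0,0,38]],"turn":[0,0,0,0,0]}'
python3 -m handwheel '{"offset":[[0,0,38],[-16,3,10],[-20,4,0],[-20,4,0],[-20,4,0]],"turn":[-0.115,-0.12,-0.12,-0.12,-0.12]}' 0.4
python3 -m handwheel '{"offset":[[-20,4,0],[-10,2,0],[0,0,0],[0,0,0],[0,0,0]],"turn":[-0.12,-0.12,-0.12,-0.12,-0.12]}'
python3 -m handwheel '{"offset":[[0,0,0],[0,0,0],[0,0,0],[0,0,0],[0,0,0]],"turn":[-0.12,-0.12,-0.115,0,0]}'
python3 -m handwheel '{"offset":[[0,0,0],[0,0,0],[0,0,0],[0,0,0],[0,0,0]],"turn":[0,0,0,0,0]}'
python3 -c "
from h import *
im,P=snap('wrist','w8.png')"
```

```text
t: 26.33
eef_pos: [0.564, -0.3794, 0.0072]
eef_rot: [-2.351, -2.084, -0.0]
contact_force: [-0.6, 0.1, 0.5]
gripper_width: 0.0565
grasp_force: 0.0
t: 26.75
eef_pos: [0.5637, -0.3791, 0.1529]
eef_rot: [-2.35, -2.084, 0.0]
contact_force: [1.1, -0.3, 0.7]
gripper_width: 0.0562
grasp_force: 0.0
t: 27.17
eef_pos: [0.4875, -0.3643, 0.2006]
eef_rot: [2.86, 1.295, 0.001]
contact_force: [-0.4, -0.4, 0.4]
gripper_width: 0.0343
grasp_force: 0.0
t: 27.58
eef_pos: [0.4578, -0.3585, 0.2001]
eef_rot: [3.116, 0.391, 0.001]
contact_force: [-0.3, 0.4, 0.4]
gripper_width: 0.034
grasp_force: 0.0
t: 28.0
eef_pos: [0.4581, -0.3584, 0.1998]
eef_rot: [3.138, -0.151, 0.001]
contact_force: [0.2, -0.0, 0.1]
gripper_width: 0.0338
grasp_force: 0.0
t: 28.42
eef_pos: [0.458, -0.3584, 0.1994]
eef_rot: [-3.138, 0.155, 0.0]
contact_force: [0.6, 0.1, -0.4]
gripper_width: 0.0342
grasp_force: 0.0
```

View pics/w8.png

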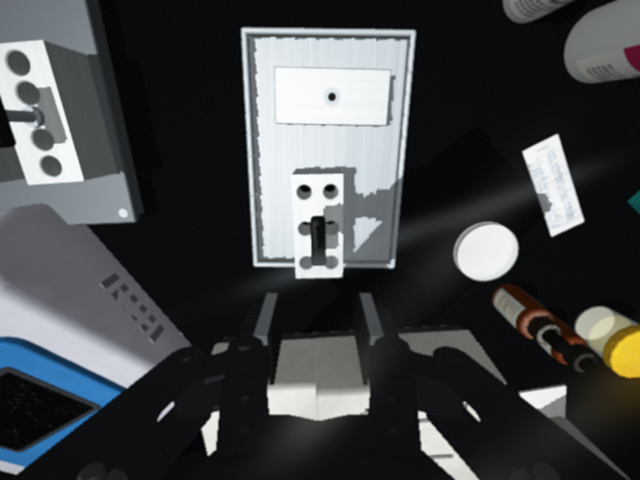

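The blank lies flat in the tray at (332,97). The spare's handle at (318,240) lies midway between the fingers, and its six-hole pattern is confirmed. Descending to grip it.

```bash
python3 -m handwheel '{"offset":[[0,0,-25],[0,0,-30],[0,0,-30],[0,0,-24],[0,0,-14]],"turn":[0,0,0,0,0]}'
python3 -m handwheel '{"offset":[[0,0,-8],[0,0,0],[0,0,0],[0,0,0],[0,0,0]],"turn":[0,0,0,0,0]}'
python3 -m handwheel '{"offset":[[0,0,0],[0,0,0],[0,0,0],[0,0,0],[0,0,0]],"turn":[0,0,0,0,0]}' 0 60
python3 -m handwheel '{"offset":[[0,0,0],[0,0,0],[0,0,0],[0,0,0],[0,0,0]],"turn":[0,0,0,0,0]}'
python3 -m handwheel '{"offset":[[0,0,4],[0,0,10],[0,0,20],[0,0,25],[0,0,30]],"turn":[0,0,0,0,0]}'
python3 -m handwheel '{"offset":[[0,0,30],[0,0,30],[0,0,30],[0,0,15],[0,0,6]],"turn":[0,0,0,0,0]}'
```

```text
t: 28.88
eef_pos: [0.4563, -0.3566, 0.073]
eef_rot: [-3.134, 0.155, 0.006]
contact_force: [-1.8, 0.5, -0.2]
gripper_width: 0.0341
grasp_force: 0.0
t: 29.3
eef_pos: [0.4591, -0.3595, 0.0703]
eef_rot: [3.135, -0.156, 0.004]
contact_force: [-0.1, -0.1, 0.1]
gripper_width: 0.0337
grasp_force: 0.0
t: 29.72
eef_pos: [0.4587, -0.3588, 0.0697]
eef_rot: [3.137, -0.156, 0.002]
contact_force: [-0.4, 1.2, 5.6]
gripper_width: 0.0107
grasp_force: 60.0
t: 30.13
eef_pos: [0.4587, -0.3588, 0.0697]
eef_rot: [3.137, -0.156, 0.002]
contact_force: [-0.7, 1.5, 5.6]
gripper_width: 0.0111
grasp_force: 60.0
t: 30.55
eef_pos: [0.4558, -0.3565, 0.1556]
eef_rot: [-3.133, 0.155, 0.009]
contact_force: [0.3, -0.1, -5.0]
gripper_width: 0.0109
grasp_force: 58.7
t: 30.97
eef_pos: [0.4587, -0.3593, 0.2722]
eef_rot: [3.134, -0.156, 0.005]
contact_force: [1.0, -1.2, -3.7]
gripper_width: 0.0106
grasp_force: 58.8
```

```bash
python3 -m handwheel '{"offset":[[6,15,0],[9,30,0],[9,38,0],[9,38,0],[9,38,0]],"turn":[0,0,0,0,0]}'
python3 -m handwheel '{"offset":[[9,38,0],[9,38,0],[9,38,0],[3,38,0],[0,38,0]],"turn":[0.02,0.02,0.02,0.02,0.02]}'
python3 -m handwheel '{"offset":[[-3,38,0],[-3,38,0],[-3,38,0],[-3,38,0],[-3,38,0]],"turn":[0.02,0.02,0.02,0.02,0.02]}'
python3 -m handwheel '{"offset":[[-3,36,0],[-2,25,0],[0,11,0],[0,0,0],[0,0,0]],"turn":[0.02,0.02,0.02,0.014,0]}'
python3 -m handwheel '{"offset":[[0,0,0],[0,0,0],[0,0,0],[0,0,0],[0,0,0]],"turn":[0,0,0,0,0]}'
```

```text
t: 31.38
eef_pos: [0.4986, -0.1974, 0.2662]
eef_rot: [-3.135, 0.158, 0.007]
contact_force: [0.3, -1.2, -4.0]
gripper_width: 0.011
grasp_force: 58.8
t: 31.8
eef_pos: [0.5289, -0.0074, 0.2664]
eef_rot: [-3.141, -0.003, 0.006]
contact_force: [0.5, -0.2, -4.3]
gripper_width: 0.0108
grasp_force: 58.7
t: 32.22
eef_pos: [0.513, 0.182, 0.2664]
eef_rot: [3.136, 0.16, -0.007]
contact_force: [0.9, -0.2, -4.6]
gripper_width: 0.0107
grasp_force: 58.8
t: 32.63
eef_pos: [0.5091, 0.252, 0.2668]
eef_rot: [3.127, 0.276, -0.005]
contact_force: [-0.2, -1.0, -4.2]
gripper_width: 0.0108
grasp_force: 58.8
t: 33.05
eef_pos: [0.5103, 0.2518, 0.2686]
eef_rot: [3.13, 0.272, 0.0]
contact_force: [-0.8, -0.5, -3.6]
gripper_width: 0.011
grasp_force: 58.8
```

```bash
python3 -m handwheel '{"offset":[[-6,3,-10],[0,0,-25],[0,0,-30],[0,0,-25],[0,0,-15]],"turn":[0.002,0,0,0,0]}'
python3 -m handwheel '{"offset":[[0,0,0],[0,0,0],[0,0,0],[0,0,0],[0,0,0]],"turn":[0,0,0,0,0]}'
python3 -c "
from h import *
im,P=snap('wrist','w9.png')
cv2.imwrite('pics/c9.png',cv2.resize(im[130:370,180:460],None,fx=2.4,fy=2.4,interpolation=cv2.INTER_CUBIC))"
```

```text
t: 33.47
eef_pos: [0.501, 0.2549, 0.1593]
eef_rot: [3.128, 0.277, -0.01]
contact_force: [0.1, -0.4, -5.3]
gripper_width: 0.011
grasp_force: 58.7
t: 33.88
eef_pos: [0.5053, 0.2561, 0.1655]
eef_rot: [-3.128, -0.277, -0.006]
contact_force: [0.2, -0.6, -3.9]
gripper_width: 0.0111
grasp_force: 58.8
```

View pics/c9.png

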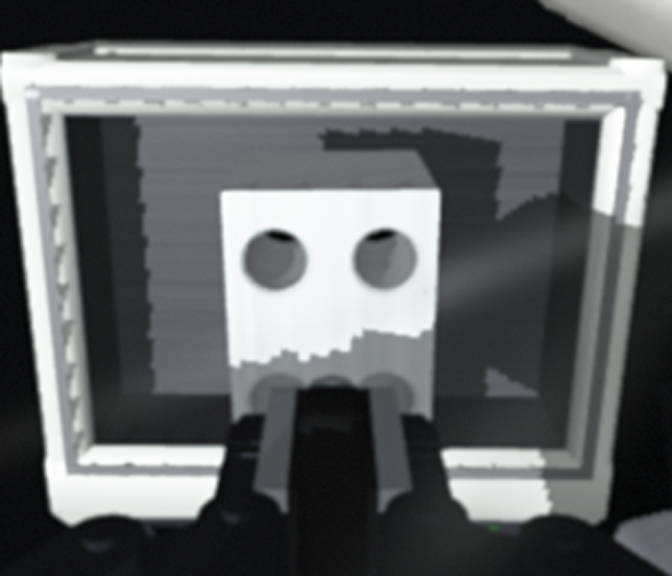

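The held spare is square to the well. Its far top edge runs from crop (221,190) to (440,188), and the inner rim is visible around it. Checking the fit.

```bash
python3 - <<'E'
from h import *
im,P=load('w9.png'); f=lambda u,z:cast(P,(180+(u[0]+.5)/2.4-.5,130+(u[1]+.5)/2.4-.5),z)
ax=np.array([.9848,.1736]);ay=np.array([-.1736,.9848]);o=np.array([.5045,.2548])
h=lambda X:((X[:2]-o)@np.c_[ax,ay]).round(4)
print('block far corners in well frame',[h(f(u,.1488)) for u in((221,190),(440,188))])
print('well inner floor-ish walls: rim outer far',[h(f(u,.085)) for u in((28,90),(640,92))],'near',[h(f(u,.085)) for u in((68,475),(590,478))])
print('inner edge',[h(f(u,.081)) for u in((48,112),(605,110),(88,446),(572,448))])
E
```

```text
block far corners in well frame [array([0.0462, 0.0225]), array([ 0.0467, -0.0217])]
well inner floor-ish walls: rim outer far [array([0.0594, 0.0829]), array([ 0.0592, -0.0837])] near [array([-0.0611,  0.0842]), array([-0.0619, -0.0825])]
inner edge [array([0.053 , 0.0795]), array([ 0.0539, -0.076 ]), array([-0.053 ,  0.0782]), array([-0.0534, -0.077 ])]
```

The block is centred in the well to about 2 mm. Lowering.

```bash
python3 -m handwheel '{"offset":[[0,0,-6],[0,0,-8],[0,0,-8],[0,0,-8],[0,0,-8]],"turn":[0,0,0,0,0]}'
python3 -m handwheel '{"offset":[[0,0,-5],[0,0,-4],[0,0,-2],[0,0,0],[0,0,0]],"turn":[0,0,0,0,0]}'
python3 -m handwheel '{"offset":[[0,0,-1],[0,0,0],[0,0,0],[0,0,0],[0,0,0]],"turn":[0,0,0,0,0]}'
```

```text
t: 34.35
eef_pos: [0.5034, 0.2554, 0.1239]
eef_rot: [3.129, 0.277, -0.002]
contact_force: [-0.3, -0.3, -3.3]
gripper_width: 0.011
grasp_force: 58.9
t: 34.77
eef_pos: [0.5042, 0.2557, 0.1146]
eef_rot: [-3.129, -0.277, -0.001]
contact_force: [-0.2, -0.0, -4.1]
gripper_width: 0.0109
grasp_force: 58.8
t: 35.18
eef_pos: [0.5041, 0.2557, 0.1137]
eef_rot: [-3.129, -0.277, -0.001]
contact_force: [0.1, 0.7, -3.8]
gripper_width: 0.0112
grasp_force: 58.8
```

```bash
python3 -m handwheel '{"offset":[[0,0,-1],[0,0,-1],[0,0,-1],[0,0,0],[0,0,0]],"turn":[0,0,0,0,0]}'
python3 -m handwheel '{"offset":[[0,0,0],[0,0,0],[0,0,0],[0,0,0],[0,0,0]],"turn":[0,0,0,0,0]}'
```

```text
t: 35.6
eef_pos: [0.5042, 0.2559, 0.1117]
eef_rot: [-3.129, -0.277, -0.001]
contact_force: [-3.9, -0.7, 5.5]
gripper_width: 0.0108
grasp_force: 60.1
t: 36.02
eef_pos: [0.5042, 0.2559, 0.1117]
eef_rot: [-3.129, -0.278, -0.001]
contact_force: [-3.7, -1.0, 6.0]
gripper_width: 0.0108
grasp_force: 60.1
```

```bash
python3 -m handwheel '{"offset":[[0,0,0],[0,0,0],[0,0,0],[0,0,0],[0,0,0]],"turn":[0,0,0,0,0]}' 0.4
python3 -m handwheel '{"offset":[[0,0,5],[0,0,20],[0,0,30],[0,0,35],[0,0,30]],"turn":[0,0,0,0,0]}'
python3 -m handwheel '{"offset":[[7,-30,0],[7,-38,0],[8,-38,0],[8,-38,0],[8,-38,0]],"turn":[-0.02,-0.02,-0.02,-0.02,-0.02]}'
python3 -m handwheel '{"offset":[[8,-38,0],[8,-38,0],[8,-38,0],[6,-32,0],[3,-19,0]],"turn":[-0.02,-0.02,-0.02,-0.03,-0.02]}'
python3 -m handwheel '{"offset":[[0,0,-20],[0,0,-20],[0,0,0],[0,0,0],[0,0,0]],"turn":[0,0,0,0,0]}'
python3 -c "
from h import *
im,P=snap('wrist','w10.png')
print('handle expected',proj(P,(.5755,-.0913,.122)),proj(P,(.5955,-.092,.122)),proj(P,(.5555,-.0906,.122)))"
```

```text
t: 36.43
eef_pos: [0.5042, 0.2556, 0.1103]
eef_rot: [-3.129, -0.277, -0.0]
contact_force: [-0.4, -0.2, -0.2]
gripper_width: 0.0342
grasp_force: 0.0
t: 36.85
eef_pos: [0.5041, 0.2556, 0.2325]
eef_rot: [-3.129, -0.277, -0.001]
contact_force: [0.6, -0.0, -0.4]
gripper_width: 0.0342
grasp_force: 0.0
t: 37.27
eef_pos: [0.5422, 0.0721, 0.2311]
eef_rot: [3.139, 0.12, 0.002]
contact_force: [1.0, 0.2, 0.4]
gripper_width: 0.0338
grasp_force: 0.0
t: 37.68
eef_pos: [0.5755, -0.0953, 0.2309]
eef_rot: [3.139, -0.059, 0.002]
contact_force: [-0.1, 0.2, 0.5]
gripper_width: 0.0339
grasp_force: 0.0
t: 38.1
eef_pos: [0.5755, -0.0913, 0.1915]
eef_rot: [3.141, -0.052, 0.002]
contact_force: [0.9, 0.5, 0.8]
gripper_width: 0.0343
grasp_force: 0.0
handle expected [316.33765936 257.21723819] [316.33873917 228.80191701] [316.33663826 284.08796231]
```

View pics/w10.png

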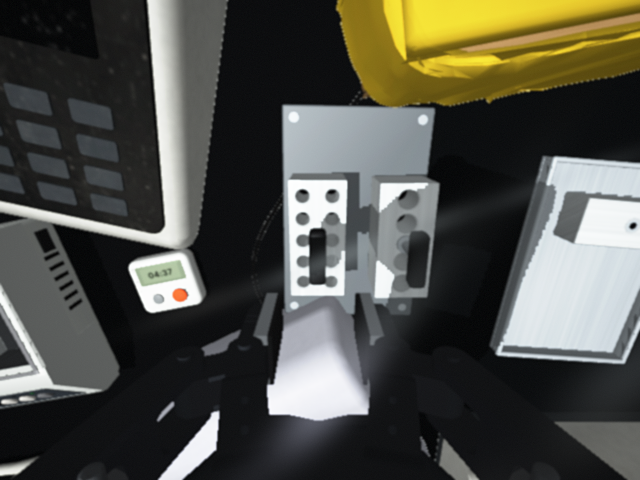

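Both blocks stand upright on the stand. block_small's handle at (317,257) is where I predicted. Descending and gripping.

```bash
python3 -m handwheel '{"offset":[[0,0,-20],[0,0,-28],[0,0,-25],[0,0,-15],[0,0,-9]],"turn":[0,0,0,0,0]}'
python3 -m handwheel '{"offset":[[0,0,0],[0,0,0],[0,0,0],[0,0,0],[0,0,0]],"turn":[0,0,0,0,0]}'
python3 -m handwheel '{"offset":[[0,0,0],[0,0,0],[0,0,0],[0,0,0],[0,0,0]],"turn":[0,0,0,0,0]}' 0 60
python3 -m handwheel '{"offset":[[0,0,0],[0,0,0],[0,0,0],[0,0,0],[0,0,0]],"turn":[0,0,0,0,0]}'
python3 -m handwheel '{"offset":[[0,0,4],[0,0,10],[0,0,20],[0,0,25],[0,0,30]],"turn":[0,0,0,0,0]}'
python3 -m handwheel '{"offset":[[0,0,30],[0,0,25],[0,0,20],[0,0,6],[0,0,0]],"turn":[0,0,0,0,0]}'
```

```text
t: 38.57
eef_pos: [0.5745, -0.0908, 0.0925]
eef_rot: [-3.141, 0.051, 0.002]
contact_force: [-0.6, -0.1, -0.2]
gripper_width: 0.0342
grasp_force: 0.0
t: 38.98
eef_pos: [0.5762, -0.0917, 0.0951]
eef_rot: [3.14, -0.052, 0.005]
contact_force: [-0.8, -0.3, 0.9]
gripper_width: 0.0342
grasp_force: 0.0
t: 39.4
eef_pos: [0.5756, -0.0913, 0.0942]
eef_rot: [-3.141, 0.052, -0.002]
contact_force: [-0.3, 1.9, 4.6]
gripper_width: 0.0111
grasp_force: 59.3
t: 39.82
eef_pos: [0.5756, -0.0913, 0.0942]
eef_rot: [-3.141, 0.052, -0.002]
contact_force: [-0.6, 1.4, 5.8]
gripper_width: 0.0109
grasp_force: 59.4
t: 40.23
eef_pos: [0.5726, -0.091, 0.1807]
eef_rot: [-3.14, 0.052, 0.01]
contact_force: [0.4, -0.4, -3.6]
gripper_width: 0.0108
grasp_force: 58.5
t: 40.65
eef_pos: [0.5758, -0.0918, 0.2654]
eef_rot: [3.14, -0.052, 0.006]
contact_force: [-0.1, -0.4, -2.7]
gripper_width: 0.0111
grasp_force: 58.7
```

```bash
python3 -m handwheel '{"offset":[[-4,18,0],[-6,30,0],[-7,37,0],[-7,38,0],[-7,38,0]],"turn":[0.02,0.02,0.02,0.02,0.02]}'
python3 -m handwheel '{"offset":[[-8,38,0],[-8,38,0],[-8,38,0],[-8,38,0],[-8,38,0]],"turn":[0.02,0.02,0.02,0.03,0.02]}'
python3 -m handwheel '{"offset":[[-5,25,0],[-3,15,0],[-2,5,0],[0,0,0],[0,0,0]],"turn":[0,0,0,0,0]}'
python3 -m handwheel '{"offset":[[0,0,-10],[0,0,-25],[0,0,-30],[0,0,-20],[0,0,-13]],"turn":[0,0,0,0,0]}'
python3 -m handwheel '{"offset":[[0,0,0],[0,0,0],[0,0,0],[0,0,0],[0,0,0]],"turn":[0,0,0,0,0]}'
```

```text
t: 41.07
eef_pos: [0.5418, 0.0707, 0.2603]
eef_rot: [-3.14, -0.104, 0.009]
contact_force: [1.3, 0.1, -2.9]
gripper_width: 0.0109
grasp_force: 58.7
t: 41.48
eef_pos: [0.5018, 0.2607, 0.2604]
eef_rot: [3.128, 0.279, -0.008]
contact_force: [1.6, -0.8, -1.8]
gripper_width: 0.0108
grasp_force: 58.7
t: 41.9
eef_pos: [0.4934, 0.3035, 0.2617]
eef_rot: [3.127, 0.277, -0.005]
contact_force: [0.2, -0.1, -3.1]
gripper_width: 0.0104
grasp_force: 58.8
t: 42.32
eef_pos: [0.4923, 0.3019, 0.1612]
eef_rot: [3.127, 0.273, -0.009]
contact_force: [-0.7, 0.2, -3.8]
gripper_width: 0.0109
grasp_force: 58.7
t: 42.73
eef_pos: [0.4952, 0.3048, 0.1672]
eef_rot: [-3.128, -0.277, -0.005]
contact_force: [0.8, -0.2, -3.8]
gripper_width: 0.0111
grasp_force: 58.7
```

```bash
python3 -m handwheel '{"offset":[[0,0,-8],[0,0,-10],[0,0,-10],[0,0,-8],[0,0,-8]],"turn":[0,0,0,0,0]}'
python3 -m handwheel '{"offset":[[0,0,-4],[0,0,-4],[0,0,-2],[0,0,0],[0,0,0]],"turn":[0,0,0,0,0]}'
python3 -m handwheel '{"offset":[[0,0,-1],[0,0,-1],[0,0,0],[0,0,0],[0,0,0]],"turn":[0,0,0,0,0]}'
```

```text
t: 43.15
eef_pos: [0.4932, 0.3043, 0.1196]
eef_rot: [3.129, 0.277, -0.003]
contact_force: [0.1, 0.8, -3.7]
gripper_width: 0.0111
grasp_force: 58.8
t: 43.57
eef_pos: [0.4942, 0.3047, 0.1116]
eef_rot: [-3.129, -0.277, -0.0]
contact_force: [0.2, 0.2, -2.9]
gripper_width: 0.0107
grasp_force: 58.8
t: 43.98
eef_pos: [0.4941, 0.3046, 0.1096]
eef_rot: [-3.129, -0.277, -0.0]
contact_force: [-1.0, 0.8, -3.2]
gripper_width: 0.0108
grasp_force: 58.8
```

```bash
python3 -m handwheel '{"offset":[[0,0,-1],[0,0,-1],[0,0,0],[0,0,0],[0,0,0]],"turn":[0,0,0,0,0]}'
python3 -m handwheel '{"offset":[[0,0,0],[0,0,0],[0,0,0],[0,0,0],[0,0,0]],"turn":[0,0,0,0,0]}'
```

```text
t: 44.4
eef_pos: [0.4943, 0.3051, 0.1091]
eef_rot: [-3.129, -0.277, -0.001]
contact_force: [-3.1, 0.7, 4.5]
gripper_width: 0.011
grasp_force: 59.9
t: 44.82
eef_pos: [0.4943, 0.3051, 0.1091]
eef_rot: [-3.129, -0.278, -0.001]
contact_force: [-3.9, -0.6, 5.4]
gripper_width: 0.011
grasp_force: 59.9
```

```bash
python3 -m handwheel '{"offset":[[0,0,0],[0,0,0],[0,0,0],[0,0,0],[0,0,0]],"turn":[0,0,0,0,0]}' 0.36
python3 -m handwheel '{"offset":[[0,0,5],[0,0,20],[0,0,30],[0,0,35],[0,0,35]],"turn":[0,0,0,0,0]}'
python3 -m handwheel '{"offset":[[5,-30,0],[6,-38,0],[6,-38,0],[6,-38,0],[6,-38,0]],"turn":[-0.02,-0.02,-0.02,-0.02,-0.02]}' 0.4
python3 -m handwheel '{"offset":[[6,-38,0],[6,-38,0],[6,-38,0],[6,-38,0],[6,-38,0]],"turn":[-0.02,-0.02,-0.02,-0.03,-0.02]}'
python3 -m handwheel '{"offset":[[7,-38,0],[7,-30,0],[7,-18,0],[4,-7,-10],[0,0,-25]],"turn":[0,0,0,0,0]}'
python3 -m handwheel '{"offset":[[0,0,0],[0,0,0],[0,0,0],[0,0,0],[0,0,0]],"turn":[0,0,0,0,0]}'
```

```text
t: 45.23
eef_pos: [0.4941, 0.3046, 0.1074]
eef_rot: [-3.129, -0.277, -0.0]
contact_force: [-0.8, -0.4, -0.2]
gripper_width: 0.0308
grasp_force: 0.0
t: 45.65
eef_pos: [0.4934, 0.3043, 0.2333]
eef_rot: [3.129, 0.277, -0.003]
contact_force: [0.6, 0.2, -0.2]
gripper_width: 0.0309
grasp_force: 0.0
t: 46.07
eef_pos: [0.5231, 0.1211, 0.2331]
eef_rot: [-3.139, -0.12, -0.002]
contact_force: [0.8, -0.0, 0.3]
gripper_width: 0.0339
grasp_force: 0.0
t: 46.48
eef_pos: [0.553, -0.0693, 0.233]
eef_rot: [3.141, -0.054, 0.001]
contact_force: [1.0, 1.7, 0.3]
gripper_width: 0.0339
grasp_force: 0.0
t: 46.9
eef_pos: [0.5815, -0.1636, 0.2012]
eef_rot: [3.137, -0.056, 0.015]
contact_force: [-0.3, -0.0, 1.1]
gripper_width: 0.0341
grasp_force: 0.0
t: 47.32
eef_pos: [0.5788, -0.1599, 0.199]
eef_rot: [3.14, -0.05, 0.004]
contact_force: [0.2, -0.2, -0.0]
gripper_width: 0.0341
grasp_force: 0.0
```

```bash
python3 -m handwheel '{"offset":[[-7,0,-15],[0,0,-28],[0,0,-28],[0,0,-20],[0,0,-10]],"turn":[0,0,0,0,0]}'
python3 -m handwheel '{"offset":[[0,0,-5],[0,0,0],[0,0,0],[0,0,0],[0,0,0]],"turn":[0,0,0,0,0]}'
python3 -m handwheel '{"offset":[[0,0,0],[0,0,0],[0,0,0],[0,0,0],[0,0,0]],"turn":[0,0,0,0,0]}' 0 60
python3 -m handwheel '{"offset":[[0,0,0],[0,0,0],[0,0,0],[0,0,0],[0,0,0]],"turn":[0,0,0,0,0]}'
python3 -m handwheel '{"offset":[[0,0,4],[0,0,10],[0,0,20],[0,0,25],[0,0,30]],"turn":[0,0,0,0,0]}'
python3 -m handwheel '{"offset":[[0,0,30],[0,0,25],[0,0,20],[0,0,6],[0,0,0]],"turn":[0,0,0,0,0]}'
```

```text
t: 47.73
eef_pos: [0.5695, -0.1593, 0.0942]
eef_rot: [-3.14, 0.051, 0.006]
contact_force: [-0.3, 0.4, 0.2]
gripper_width: 0.0343
grasp_force: 0.0
t: 48.15
eef_pos: [0.5724, -0.1609, 0.0933]
eef_rot: [3.14, -0.052, 0.005]
contact_force: [-0.1, -0.2, 0.0]
gripper_width: 0.0343
grasp_force: 0.0
t: 48.57
eef_pos: [0.5718, -0.1607, 0.0925]
eef_rot: [3.14, -0.052, 0.003]
contact_force: [0.8, 1.0, 5.6]
gripper_width: 0.0113
grasp_force: 59.4
t: 48.98
eef_pos: [0.5718, -0.1607, 0.0925]
eef_rot: [3.14, -0.052, 0.003]
contact_force: [1.2, 1.4, 6.2]
gripper_width: 0.0106
grasp_force: 59.4
t: 49.4
eef_pos: [0.5685, -0.1594, 0.1784]
eef_rot: [-3.138, 0.052, 0.011]
contact_force: [0.5, 0.9, -4.3]
gripper_width: 0.0109
grasp_force: 58.5
t: 49.82
eef_pos: [0.5717, -0.1607, 0.2634]
eef_rot: [3.14, -0.052, 0.005]
contact_force: [0.1, -0.1, -3.9]
gripper_width: 0.011
grasp_force: 58.7
```

```bash
python3 -m handwheel '{"offset":[[-3,18,0],[-5,30,0],[-6,38,0],[-6,38,0],[-6,38,0]],"turn":[0.02,0.02,0.02,0.02,0.02]}'
python3 -m handwheel '{"offset":[[-6,38,0],[-6,38,0],[-6,38,0],[-6,38,0],[-5,30,0]],"turn":[0.02,0.02,0.02,0.03,0.02]}'
python3 -m handwheel '{"offset":[[-3,17,0],[-1,7,0],[0,0,-10],[0,0,-20],[0,0,-20]],"turn":[0,0,0,0,0]}'
python3 -m handwheel '{"offset":[[0,0,-20],[0,0,-15],[0,0,-10],[0,0,0],[0,0,0]],"turn":[0,0,0,0,0]}'
python3 -m handwheel '{"offset":[[0,0,0],[0,0,0],[0,0,0],[0,0,0],[0,0,0]],"turn":[0,0,0,0,0]}'
```

```text
t: 50.23
eef_pos: [0.5428, 0.0031, 0.2582]
eef_rot: [-3.139, -0.104, 0.009]
contact_force: [-0.1, 0.7, -3.2]
gripper_width: 0.0111
grasp_force: 58.7
t: 50.65
eef_pos: [0.5133, 0.186, 0.2584]
eef_rot: [-3.128, -0.281, 0.009]
contact_force: [0.6, -0.5, -3.3]
gripper_width: 0.0109
grasp_force: 58.7
t: 51.07
eef_pos: [0.5123, 0.2062, 0.2099]
eef_rot: [3.128, 0.276, 0.0]
contact_force: [0.3, 0.1, -3.9]
gripper_width: 0.011
grasp_force: 58.8
t: 51.48
eef_pos: [0.5116, 0.2064, 0.1652]
eef_rot: [3.129, 0.275, -0.004]
contact_force: [0.4, 0.2, -3.3]
gripper_width: 0.0108
grasp_force: 58.7
t: 51.9
eef_pos: [0.5124, 0.2078, 0.1672]
eef_rot: [-3.129, -0.278, -0.002]
contact_force: [0.2, 0.1, -2.7]
gripper_width: 0.0112
grasp_force: 58.7
```

```bash
python3 -m handwheel '{"offset":[[0,-1,-8],[0,0,-10],[0,0,-10],[0,0,-8],[0,0,-8]],"turn":[0,0,0,0,0]}'
python3 -m handwheel '{"offset":[[0,0,-4],[0,0,-4],[0,0,-3],[0,0,0],[0,0,0]],"turn":[0,0,0,0,0]}'
python3 -m handwheel '{"offset":[[0,0,-1],[0,0,-1],[0,0,0],[0,0,0],[0,0,0]],"turn":[0,0,0,0,0]}'
```

```text
t: 52.32
eef_pos: [0.5111, 0.2064, 0.1206]
eef_rot: [3.129, 0.277, -0.004]
contact_force: [0.2, -0.5, -2.8]
gripper_width: 0.011
grasp_force: 58.8
t: 52.73
eef_pos: [0.5122, 0.2066, 0.1115]
eef_rot: [-3.129, -0.277, -0.0]
contact_force: [0.6, 0.7, -4.0]
gripper_width: 0.011
grasp_force: 58.7
t: 53.15
eef_pos: [0.5121, 0.2067, 0.1096]
eef_rot: [-3.129, -0.277, -0.0]
contact_force: [-0.1, 0.3, -3.8]
gripper_width: 0.0107
grasp_force: 58.7
```

```bash
python3 -m handwheel '{"offset":[[0,0,-1],[0,0,-1],[0,0,-1],[0,0,0],[0,0,0]],"turn":[0,0,0,0,0]}'
python3 -m handwheel '{"offset":[[0,0,0],[0,0,0],[0,0,0],[0,0,0],[0,0,0]],"turn":[0,0,0,0,0]}'
```

```text
t: 53.57
eef_pos: [0.5122, 0.2067, 0.1075]
eef_rot: [-3.129, -0.277, -0.001]
contact_force: [-3.8, -0.3, 5.8]
gripper_width: 0.0114
grasp_force: 59.9
t: 53.98
eef_pos: [0.5122, 0.2067, 0.1075]
eef_rot: [3.129, 0.278, 0.001]
contact_force: [-3.7, -1.6, 5.6]
gripper_width: 0.0108
grasp_force: 59.9
```

Seated. Releasing, backing off and taking the final look.

```bash
python3 -m handwheel '{"offset":[[0,0,0],[0,0,0],[0,0,0],[0,0,0],[0,0,0]],"turn":[0,0,0,0,0]}' 0.36
python3 -m handwheel '{"offset":[[0,0,5],[0,0,20],[0,0,30],[0,0,35],[0,0,35]],"turn":[0,0,0,0,0]}'
python3 -m handwheel '{"offset":[[-4,10,20],[-4,20,20],[0,20,0],[0,0,0],[0,0,0]],"turn":[0,0,0,0,0]}'
python3 -m handwheel '{"offset":[[0,0,0],[0,0,0],[0,0,0],[0,0,0],[0,0,0]],"turn":[0,0,0,0,0]}'
python3 -c "
from h import *
im,P=snap('wrist','w11.png')
cv2.imwrite('pics/c11.png',cv2.resize(im[110:350,180:460],None,fx=2.4,fy=2.4,interpolation=cv2.INTER_CUBIC))"
```

```text
t: 54.4
eef_pos: [0.5122, 0.2066, 0.1063]
eef_rot: [-3.129, -0.277, -0.0]
contact_force: [0.1, 0.3, -0.2]
gripper_width: 0.0303
grasp_force: 0.0
t: 54.82
eef_pos: [0.5113, 0.2065, 0.2324]
eef_rot: [3.129, 0.277, -0.002]
contact_force: [1.4, 0.7, -0.1]
gripper_width: 0.0307
grasp_force: 0.0
t: 55.23
eef_pos: [0.5039, 0.2572, 0.2719]
eef_rot: [3.129, 0.28, 0.001]
contact_force: [-1.0, -0.9, 0.7]
gripper_width: 0.0308
grasp_force: 0.0
t: 55.65
eef_pos: [0.504, 0.256, 0.2711]
eef_rot: [3.129, 0.276, -0.001]
contact_force: [-0.5, 0.0, -0.0]
gripper_width: 0.0309
grasp_force: 0.0
```

View pics/c11.png

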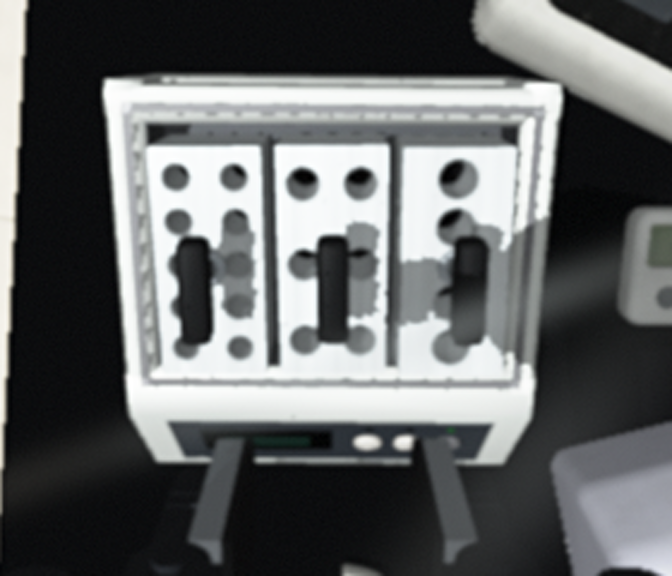

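The crop shows all three blocks seated, square and level: small at (205,255), spare at (333,255), large at (460,255). The gripper is clear of everything, so I'm handing in.

```bash
python3 -c "
from workcell import ctrl
print(ctrl.sign_off())"
```

```text
the job is handed in; nothing more can be done
None
```

I handed the job in at about 56 s: the spare is in the middle of the well, the two tube blocks are back on their own sides and seated, and the blanking block is flat in the tray; no verdict came back.

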